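# Load the tube sled and click it into the reading notch

## Task

Sort the two capped tubes from the orange rack into the white stepped rack on the slide: stand the long tube in a hole of the low row and the short tube in a hole of the high row, both fully down. Then take the sled by its black post and slide it along the rail towards the reader until its ball drops into the notch, without running past it, and finish with the gripper still closed on the post, holding the sled still at the notch. Leave the other things on the bench where they are.

Things in the scene. Friction and masses are not known exactly. Their poses are not given: they have to be found in the camera images.
- supply_rack: Fixed orange rack block, 60 x 135 x 36 mm, with three round vertical holes 19 mm wide and 28 mm deep in one row along its own y at -45, 0 and +45 mm. Origin: centre of its underside, on the table; z up. The two tubes stand in the outer holes (which in which varies), their feet 8 mm above the table. The middle hole is empty.
- long_tube: Loose capped tube, 100 mm long, about 20 g: pale clear body 16 mm in diameter with a slightly tapered foot and a paper label, red cap 19 mm in diameter forming the top 18 mm. Origin: centre of its foot; own z runs up to the cap. Stands 72 mm out of the orange rack.
- short_tube: Loose capped tube, same as the long one in diameter, cap and colour but 75 mm long, about 16 g. Origin: centre of its foot; own z runs up to the cap. Stands 47 mm out of the orange rack.
- rail: Fixed linear slide on the table: aluminium base 130 x 370 x 12 mm, long side along its own y, with a steel guide bar and black end stops. Origin: centre of the underside; the sled runs along own +y from the loading end towards the reader. The robot is on its -x side.
- sled: Sled on the rail, 0.7 kg, about 1 N of friction, running 0.20 m along the rail's +y. Origin: below the sled's middle at table height; axes as the rail's. It starts 70 to 100 mm on the -y side of the rail's origin. It carries a white stepped rack, 90 x 100 mm: low row on the robot's side, high row on the far side; both tubes' caps end level, 130 mm above the table.
- low_hole0 (a point): Centre of the mouth of a hole of the low row (for the long tube): 19 mm wide, 26 mm deep, mouth 56 mm above the table. Its axes are the rail's axes.
- low_hole1 (a point): The other hole of the low row, 48 mm further along the rail's +y.
- high_hole0 (a point): Centre of the mouth of a hole of the high row (for the short tube), 45 mm beyond low_hole0 along the rail's +x: 19 mm wide, 26 mm deep, mouth 81 mm above the table. Its axes are the rail's axes.
- high_hole1 (a point): The other hole of the high row, 48 mm further along the rail's +y.
- grip_top (a point): Centre of the top face of the upright black post fixed to the sled on the robot's side, by which it is gripped from above: 16 mm (along the rail's x) by 18 mm (along the rail's y), 100 mm tall, top 129 mm above the table, 80 mm in the rail's -x from the sled's middle. Axes as the rail's. The nearest tube axis is 57 mm behind it.
- sled_ball (a point): Middle of the spring-loaded steel ball (10 mm) under the steel plunger on the far side of the sled, 78 mm in the rail's +x from the sled's middle and 158 mm in x from the post, at the post's own y. Axes as the rail's.
- notch (a point): Middle of the notch (0 to 60 mm on the +y side of the rail's origin), the dip between two steel bumps 11 mm apart on the reader station (white column); axes as the rail's. The sled is home when sled_ball and notch agree along the rail's y. Sliding in, it is held back by 5 to 8 N from 11 to 5.5 mm before, then runs freely or is drawn in, then is held back by 5 to 8 N just past the middle.
- stock_rack: Bystander: orange two-tier rack full of short red-capped tubes, 100 x 150 mm, 92 mm tall. Leave it. Origin: centre of its underside.
- code_scanner: Bystander: black hand-held scanner lying on the table, about 180 x 62 x 36 mm. Leave it. Origin: underside of the handle.
- glove_box: Bystander: pale blue carton 110 x 240 x 70 mm lying flat. Leave it. Origin: centre of its underside.

How it is judged:
By the outcome, as a careful person would: the job done as asked, in the order asked, and still so for the second after the job is handed in, while the arm keeps its last pose, push and grip.
It also fails if it takes over 72 s, if anything falls off the work surface, if the arm or the gripper's body presses on something with over 40 N, if the wrist force passes 120 N, or if a joint passes its speed limit or range.

## Robot

A 7-joint arm with a two-finger parallel gripper is mounted at the origin on the work surface. World frame = base frame: x ahead of the robot, y to its left, z up, the work surface at z = 0. Lengths are in m, angles in rad, forces in N, time in s.
With the tool pointing down it reaches from about 0.4 to 0.85 m from the base axis. Payload 10.4 kg.
Tool frame: the origin (TCP) lies at the very end of the fingers, on their centre line; the grasp point (between the pads) lies 19 mm behind it; z points along the fingers, y is the line along which they close (so a half turn about z gives the same grasp; the last joint's range is limited). The gripper opens to 85 mm and grips with 20 to 120 N. Pads are 22 mm wide; open, the fingers measure 114 mm over their backs; the gripper's body (76 mm by 85 mm) begins 54 mm behind the grasp point. The pads swing forward as they close: fully open they stand 13 mm farther back than shut.
Start: joints at [-1.126, 0.332, -0.065, 1.46, 0.022, 1.35, -0.088], TCP at [0.282, 0.558, 0.231] pointing down, gripper open.
Joint ranges: [-2.6, 2.6], [-0.5, 2.12], [-1.47, 1.34], [0.16, 2.42], [-1.27, 4.41], [0.06, 2.06], [-2.6, 2.6]. Speed limits (rad/s): [2.22, 2.22, 2.79, 2.79, 3.14, 3.14, 3.14].

## Interface

Orientations are given as a unit quaternion [x, y, z, w].
In Python, from workcell import manip, vision, order gives the robot as it stands. The module is installed in compiled form; this text tells all that it offers.
- The arm moves only by the tool move_arm, never from a script. Its argument "motion" is a list of rows, each a list of 3 entries, a list of its own where there are three numbers: the shift along the tool's x, y, z scaled (see below), then the turn, a rotation vector about the tool's x, y, z scaled (see below), then the opening, from -1 (shut) to 1 (fully open). In form: [[[dx, dy, dz], [wx, wy, wz], hand], ...]. A call has 1 to 12 rows; each row shifts and turns the commanded pose from where the row before left it, along the tool's axes as they then stand; what a row does not reach is not made up. The controller multiplies each number of a shift by 0.75 m and each number of a turn by pi/4 rad. A row lasts 1/10 s, in which the tool goes at most 50 mm and 8.59 degrees, less where a joint would pass 70% of its speed; a pose out of reach is approached as far as the arm can. A call with a number of a shift or a turn outside -1 to 1 is refused whole. A call with a gripper value outside its range is refused whole. The fingers move at their own pace and stop on an object; "newtons" is the grip in N (left out, the last holds). Time passes only in rows, so rows that do not move let the fingers close. It gives the time, the measured TCP pose, the force, the opening and the grip force at its end, in the units of the state.
- manip.get_obs(): the state, without advancing time (a new reading comes with each control period).
- vision.camera(name): name is "scene" or "top" or "wrist"; returns a dict with "pixels" (480x640x3 uint8, red, green, blue), "fx", "fy", "cx", "cy" (pixels), "R" (3x3) and "t" (3): a world point X has camera coordinates R X + t. Camera axes: x right, y down, z forward; pixel columns grow to the right and rows downward; lengths in m; the calibration is good to about 2 mm. A picture is of the moment at which its call begins. There is no depth.
- order.hand_in(): hands the job in; it is judged then, once.
The state is a dict: "clock": time; "joint_pos": joint angles; "joint_velocities": joint speeds; "tau": joint torques, N m; "position": TCP position; "ee_rot": TCP orientation; "ft_force": force on the tool from outside, world axes, zero at the start; "torque": the same for the moment, N m; "grip_width": opening from 0.0 (shut) to 1.0 (fully open); "grasp_force": force on a finger pad.
Only numpy, scipy, OpenCV 4.12 (cv2) and the standard library are available. Lean on these libraries where they do the work, as an engineer would, in place of code of your own. Each camera call takes 0.05 s, during which the arm holds its last target. There are 200 camera calls.

## Working session

There is one attempt and no reset: what is moved stays moved. The work goes in short steps, Python scripts to look and compute and a tool call to move; the robot and the scene stay as the last step left them, time stands still between calls to the robot, and variables do not carry over. Pictures are saved under pics/ and viewed, at most 10 in all, crops included, and the job is handed in when it is done.

Besides the shell and the picture viewer there is one more tool, called as name(argument=value, ...) on one line, values as JSON. move_arm: Moves the arm, as the interface text tells. Its arguments: {"type":"object","properties":{"motion":{"type":"array"},"newtons":{"type":"number"}},"required":["motion"]}

```bash
mkdir -p pics; python3 - <<'E'
from workcell import manip, vision
import cv2,numpy as np,pickle
o=manip.get_obs()
print({k:np.round(v,3) for k,v in o.items()})
for n in ["scene","top"]:
    c=vision.camera(n); pickle.dump(c,open(n+".pkl","wb"))
    cv2.imwrite(f"pics/{n}0.png",c["pixels"][:,:,::-1])
    print(n,c["fx"],c["cx"],c["cy"],np.round(c["R"],3).tolist(),np.round(c["t"],3), np.round(-c["R"].T@c["t"],3))
E
```

```text
{'clock': np.float64(0.0), 'joint_pos': array([-1.126,  0.333, -0.065,  1.461,  0.022,  1.35 , -0.089]), 'joint_velocities': array([ 0.001,  0.   , -0.   , -0.   , -0.   , -0.001,  0.001]), 'tau': array([ 1.0000e-03, -6.2544e+01,  5.0000e-02, -3.9160e+01,  1.6000e-02,
        1.0000e-02,  0.0000e+00]), 'position': array([0.282, 0.558, 0.231]), 'ee_rot': array([ 0.232,  0.973, -0.001, -0.   ]), 'ft_force': array([ 0.846,  0.165, -0.006]), 'torque': array([ 0.014, -0.01 , -0.013]), 'grasp_force': np.float64(0.0), 'grip_width': np.float64(0.995)}
scene 474.0576113561612 319.0622036325685 243.61751268866394 [[0.597, 0.802, -0.005], [0.64, -0.481, -0.599], [-0.483, 0.355, -0.801]] [-0.325 -0.263  1.323] [ 1.001 -0.336  0.9  ]
top 466.09275068568564 321.728741821998 238.24451423628213 [[-0.006, -1.0, -0.004], [-0.985, 0.006, -0.17], [0.17, 0.003, -0.985]] [0.021 0.54  1.086] [0.347 0.014 1.162]
```

View pics/scene0.png

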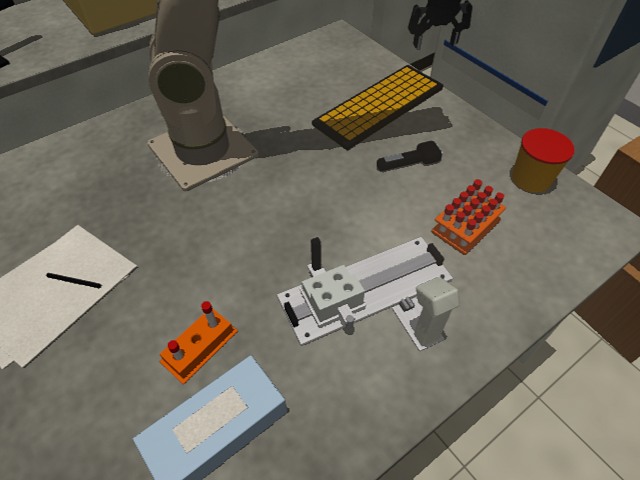

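View pics/top0.png

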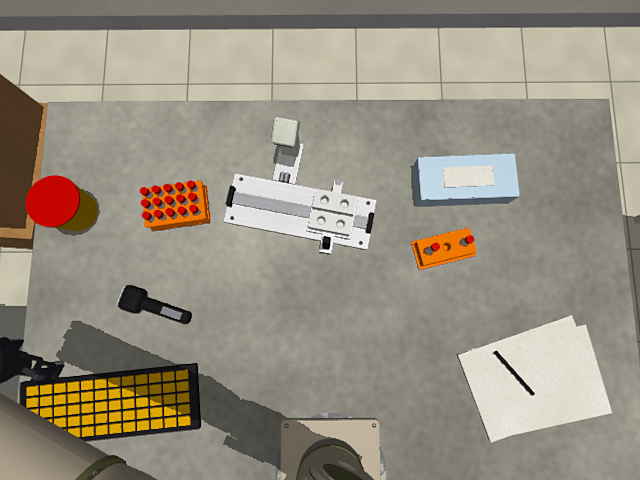

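The scene view shows the tubes' caps at (173,347) and (207,308), with the second one taller. The sled is at about (335,290), the post at (316,252) and the reader at (432,310). In the top view the caps are at (435,247) and (470,239), the rail runs from (230,200) to (372,235), the post is at (326,243) and the plunger at (337,186).

```bash
cat > h.py <<'E'
import cv2,numpy as np,pickle
from scipy.spatial.transform import Rotation as Rot
def load(n): return pickle.load(open(n+".pkl","rb"))
def ray(c,p):
    d=c["R"].T@np.array([(p[0]-c["cx"])/c["fx"],(p[1]-c["cy"])/c["fy"],1.]); return -c["R"].T@c["t"],d/np.linalg.norm(d)
def plane(c,p,z):
    o,d=ray(c,p); return o+d*(z-o[2])/d[2]
def tri(*cp):
    A=np.zeros((3,3));b=np.zeros(3)
    for c,p in cp:
        o,d=ray(c,p);M=np.eye(3)-np.outer(d,d);A+=M;b+=M@o
    return np.linalg.solve(A,b)
def proj(c,X):
    q=c["R"]@np.asarray(X)+c["t"]; return np.array([c["fx"]*q[0]/q[2]+c["cx"],c["fy"]*q[1]/q[2]+c["cy"]])
def snap(n,tag):
    from workcell import vision
    c=vision.camera(n); pickle.dump(c,open(tag+".pkl","wb")); cv2.imwrite(f"pics/{tag}.png",c["pixels"][:,:,::-1]); return c
def blobs(mask,amin=10):
    n,l,s,ce=cv2.connectedComponentsWithStats(mask.astype(np.uint8)); return [(ce[i].round(1).tolist(),int(s[i,4])) for i in range(1,n) if s[i,4]>=amin]
def red(im):
    h=cv2.cvtColor(im,cv2.COLOR_RGB2HSV); return ((h[...,0]<5)|(h[...,0]>174))&(h[...,1]>150)&(h[...,2]>70)
def orange(im):
    h=cv2.cvtColor(im,cv2.COLOR_RGB2HSV); return (h[...,0]>=6)&(h[...,0]<16)&(h[...,1]>150)&(h[...,2]>70)
E
python3 - <<'E'
from h import *
s,t=load("scene"),load("top")
for c in(s,t):
    print(blobs(red(c["pixels"]))[-6:]); print(blobs(orange(c["pixels"]),100))
a=tri((s,(173,345)),(t,(470,239))); b=tri((s,(207,306)),(t,(435,247)));print(a,b)
print("post",plane(t,(326,243),.129),tri((s,(316,239)),(t,(326,243))))
m=t["pixels"].min(2)>165
m[:150]=0;m[270:]=0;m[:,:215]=0;m[:,390:]=0
print(blobs(m,30))
# rail corners approx
for p in[(237,174),(376,199),(368,248),(225,222)]:print(plane(t,p,.012))
print("notchish",plane(t,(285,178),.05),"plunger",plane(t,(337,186),.05))
u=np.vstack([cv2.resize(t["pixels"][110:270,215:395],(800,711))[:560,:]])
cv2.imwrite("pics/c1.png",cv2.resize(t["pixels"][105:265,215:395],(675,600),interpolation=cv2.INTER_CUBIC)[:,:,::-1])
E
```

```text
[([547.8, 145.5], 1438), ([463.0, 196.6], 334), ([473.7, 203.5], 338), ([484.9, 210.7], 347), ([205.6, 306.2], 81), ([172.1, 344.6], 73)]
[([632.4, 149.1], 276), ([465.4, 230.0], 1240), ([197.2, 346.0], 2528)]
[([181.8, 210.2], 52), ([169.9, 211.8], 53), ([158.0, 213.5], 52), ([146.1, 215.2], 56), ([469.3, 239.1], 51), ([435.2, 246.4], 49)]
[([179.2, 208.1], 1637), ([443.8, 248.3], 1514)]
[ 0.5306204  -0.33176742  0.0775036 ] [ 0.50875084 -0.24313245  0.09951251]
post [0.51467061 0.00745288 0.129     ] [0.51711633 0.00947631 0.12149838]
[([299.9, 208.2], 6623)]
[0.71457348 0.23379462 0.012     ]
[ 0.64605026 -0.12110632  0.012     ]
[ 0.5203686  -0.09793118  0.012     ]
[0.58896212 0.26090424 0.012     ]
notchish [0.69127444 0.10729012 0.05      ] plunger [ 0.66986724 -0.02126405  0.05      ]
```

View pics/c1.png

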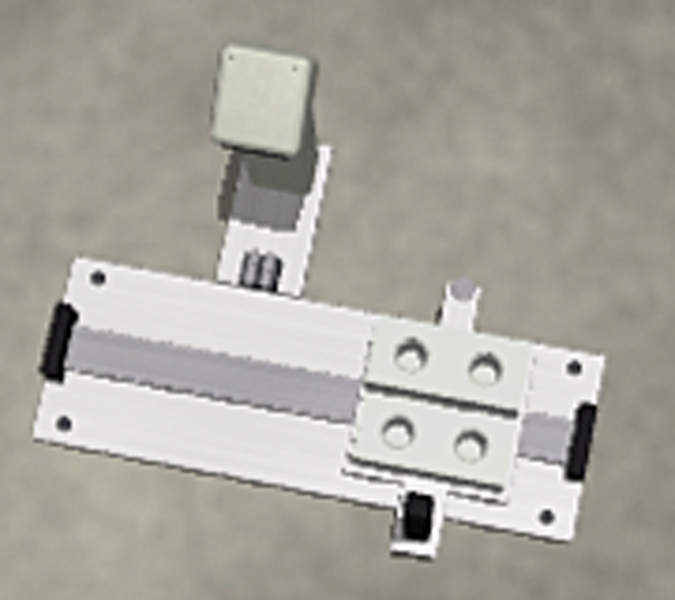

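move_arm(motion=[[[0,0,-0.06],[0,0,-0.18],1],[[0,0,-0.06],[0,0,-0.17],1],[[0,0,0],[0,0,0],1]])

```text
clock: 0.4
position: [0.2825, 0.5595, 0.3279]
ee_rot: [0.094, 0.996, 0.004, 0.001]
ft_force: [0.7, -0.2, 0.3]
grip_width: 0.996
grasp_force: 0.0
```

```bash
cat >> h.py <<'E'
def go(P,yaw_y=None):
    "remaining shift in tool units to world P (TCP), and turn to put tool y at heading yaw_y with the tool straight down"
    from workcell import manip
    o=manip.get_obs(); T=Rot.from_quat(o["ee_rot"])
    print("t",round(float(o["clock"]),2),"pos",o["position"].round(4),"tooly deg",np.degrees(np.arctan2(*T.as_matrix()[1::-1,1])).round(2),"F",o["ft_force"].round(1),"w",round(float(o["grip_width"]),3),"gf",round(float(o["grasp_force"]),1))
    d=T.inv().apply(np.array(P)-o["position"]); print("shift units",(d/.75).round(4),"mm",(d*1e3).round(1))
    if yaw_y is not None:
        y=np.array([np.cos(yaw_y),np.sin(yaw_y),0]);z=np.array([0,0,-1.]);D=Rot.from_matrix(np.c_[np.cross(y,z),y,z])
        w=(T.inv()*D).as_rotvec(); print("turn units",(w/(np.pi/4)).round(4))
E
python3 - <<'E'
from h import *
go([.56,.03,.33],np.radians(79.05))
E
```

```text
t 0.4 pos [0.2825 0.5595 0.3279] tooly deg 79.21 F [ 0.7 -0.2  0.3] w 0.996 gf 0.0
shift units [-0.4956 -0.6242 -0.0074] mm [-371.7 -468.2   -5.6]
turn units [0.0115 0.0025 0.0036]
```

move_arm(motion=[[[-0.041,-0.051,0],[0,0,0],1],[[-0.041,-0.051,0],[0,0,0],1],[[-0.041,-0.051,0],[0,0,0],1],[[-0.041,-0.051,0],[0,0,0],1],[[-0.041,-0.051,0],[0,0,0],1],[[-0.041,-0.051,0],[0,0,0],1],[[-0.041,-0.051,0],[0,0,0],1],[[-0.041,-0.051,0],[0,0,0],1],[[-0.041,-0.051,0],[0,0,0],1],[[-0.041,-0.051,0],[0,0,0],1],[[-0.041,-0.051,0],[0,0,0],1],[[0,0,0],[0,0,0],1]])

```text
clock: 1.6
position: [0.535, 0.0724, 0.321]
ee_rot: [0.101, 0.995, -0.001, 0.0]
ft_force: [-0.4, 0.6, -0.5]
grip_width: 0.999
grasp_force: 0.0
```

```bash
python3 - <<'E'
from h import *
go([.56,.03,.33],np.radians(79.05))
c=snap("wrist","w1"); print(c["fx"],c["cx"],c["cy"],np.round(c["R"],3).tolist(),np.round(-c["R"].T@c["t"],3))
E
```

```text
t 1.6 pos [0.535  0.0724 0.321 ] tooly deg 78.35 F [-0.4  0.6 -0.5] w 0.999 gf 0.0
shift units [-0.0441 -0.0487 -0.0118] mm [-33.1 -36.5  -8.9]
turn units [-0.0032  0.0013 -0.0156]
339.2518942258013 319.22463776450087 235.12813457253174 [[0.203, 0.979, -0.002], [0.94, -0.194, 0.281], [0.275, -0.059, -0.96]] [0.465 0.087 0.463]
```

View pics/w1.png

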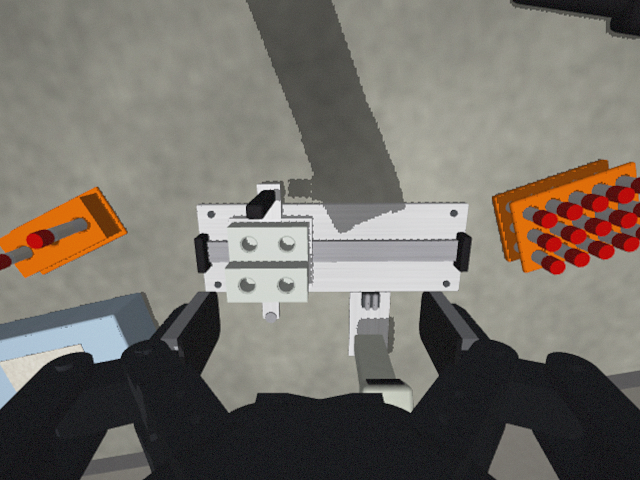

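The wrist view shows the holes at about (248,243) and (287,243) in the low row, and (247,285) and (286,285) in the high row. The post top is near (260,205), the ball plunger at (270,313) and the bump pair at (370,300).

```bash
python3 - <<'E'
from h import *
c=load("w1"); im=c["pixels"]; g=cv2.cvtColor(im,cv2.COLOR_RGB2GRAY)
for n,p,z in[("l0",(248,243),.056),("l1",(287,243),.056),("h0",(247,285),.081),("h1",(286,285),.081)]:
    x,y=p; r=13; s=g[y-r:y+r+1,x-r:x+r+1]; m=(s<np.percentile(s,85)-14).astype(np.uint8)
    cs=max(cv2.findContours(m,0,2)[0],key=cv2.contourArea); e=cv2.fitEllipse(cs); q=np.array(e[0])+[x-r,y-r]
    print(n,q.round(1),np.round(e[1],1),plane(c,q,z).round(4))
for n,(x0,x1,y0,y1) in dict(post=(240,290,185,225),bump=(345,395,285,320),plung=(255,290,298,325)).items():
    print(n); 
    cv2.imwrite("pics/_"+n+".png",cv2.resize(im[y0:y1,x0:x1],None,fx=7,fy=7,interpolation=2)[:,:,::-1])
a=[cv2.imread(f"pics/_{n}.png") for n in("post","bump","plung")]
h=max(i.shape[0] for i in a); a=[cv2.copyMakeBorder(i,0,h-i.shape[0],0,4,0) for i in a]; I=np.hstack(a); print(I.shape); I=cv2.resize(I,(800,int(I.shape[0]*800/I.shape[1]))); cv2.imwrite("pics/c2.png",I)
# rail screws / edges: left/right lower edge
for row in (207,): pass
v=[np.argmax(np.abs(np.diff(g[195:225,x].astype(int)))) +195.5 for x in (300,420,440,460)]; print("top edge",v)
v=[np.argmin(np.diff(g[275:300,x].astype(int)))+275.5 for x in (210,220,320,335,400,415,440,450)]; print("bot edge",v)
E
```

```text
l0 [248.3 244.1] [16.6 17.9] [ 0.575  -0.0276  0.056 ]
l1 [286.4 244. ] [17.2 17.5] [0.5847 0.0194 0.056 ]
h0 [246.4 285.5] [16.3 18.4] [ 0.6195 -0.0367  0.081 ]
h1 [285.5 285.1] [16.9 18.1] [0.6287 0.0104 0.081 ]
post
bump
plung
(280, 957, 3)
top edge [np.float64(221.5), np.float64(203.5), np.float64(201.5), np.float64(203.5)]
bot edge [np.float64(291.5), np.float64(281.5), np.float64(291.5), np.float64(291.5), np.float64(290.5), np.float64(290.5), np.float64(290.5), np.float64(290.5)]
```

View pics/c2.png

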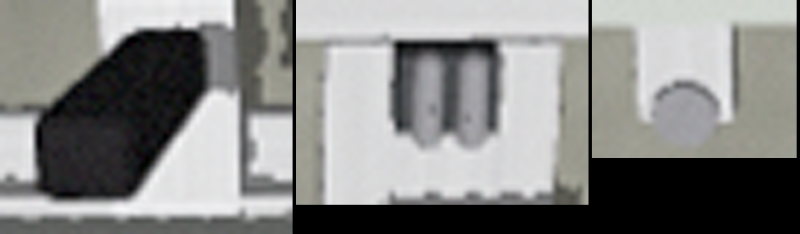

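```bash
python3 - <<'E'
from h import *
c=load("w1"); print("post",plane(c,(254.5,211.8),.129), "bumps",[plane(c,(370.7,300),z).round(4) for z in(.02,.04,.06)],"plung",[plane(c,(270.5,315.5),z).round(4) for z in(.05,.07)])
print(blobs(red(c["pixels"])))
p=proj(c,[.508,-.243,.108]);print(p)
s,t=load("scene"),load("top")
for X in([.508,-.243,.099],[.5306,-.3317,.0745]): print(tri((s,proj(s,X)),(t,proj(t,X))),proj(s,X),proj(t,X))
go([.49,-.239,.23],np.radians(78.6))
E
```

```text
post [0.52358955 0.00794855 0.129     ] bumps [array([0.7023, 0.1131, 0.02  ]), array([0.6916, 0.1119, 0.04  ]), array([0.6809, 0.1107, 0.06  ])] plung [array([ 0.6818, -0.0263,  0.05  ]), array([ 0.6713, -0.0208,  0.07  ])]
[([599.1, 200.7], 1225), ([612.8, 221.4], 813), ([544.9, 218.6], 327), ([573.3, 234.5], 335), ([614.8, 245.2], 746), ([39.8, 238.6], 371), ([549.1, 242.2], 311), ([576.9, 257.4], 326), ([4.2, 261.1], 125), ([553.0, 264.8], 303)]
[ 33.03174693 239.34145256]
[ 0.508 -0.243  0.099] [206.58252399 305.85450463] [434.64058675 247.24909673]
[ 0.5306 -0.3317  0.0745] [173.06197353 345.69651773] [469.30261185 239.12712239]
t 1.65 pos [0.534  0.0763 0.3209] tooly deg 78.57 F [-0.1  0.8  0.3] w 1.002 gf 0.0
shift units [-0.0259 -0.4235  0.1217] mm [ -19.4 -317.6   91.3]
turn units [-0.0014 -0.0002 -0.0007]
```

move_arm(motion=[[[-0.003,-0.053,0.015],[0,0,0],1],[[-0.003,-0.053,0.015],[0,0,0],1],[[-0.003,-0.053,0.015],[0,0,0],1],[[-0.003,-0.053,0.015],[0,0,0],1],[[-0.003,-0.053,0.015],[0,0,0],1],[[-0.003,-0.053,0.015],[0,0,0],1],[[-0.003,-0.053,0.015],[0,0,0],1],[[-0.003,-0.053,0.015],[0,0,0],1],[[0,0,0],[0,0,0],1],[[0,0,0],[0,0,0],1]])

```text
clock: 2.65
position: [0.4897, -0.2351, 0.2308]
ee_rot: [0.097, 0.995, 0.0, -0.0]
ft_force: [0.7, 1.1, 0.0]
grip_width: 1.001
grasp_force: 0.0
```

```bash
python3 - <<'E'
from h import *
go([.49,-.239,.23],np.radians(78.6))
c=snap("wrist","w2"); print(np.round(-c["R"].T@c["t"],3)); print(blobs(red(c["pixels"])))
for X in ([.508,-.243,.108],[.5306,-.3317,.083]): print(proj(c,X))
E
```

```text
t 2.65 pos [ 0.4897 -0.2351  0.2308] tooly deg 78.91 F [0.7 1.1 0. ] w 1.001 gf 0.0
shift units [-0.0014 -0.005   0.001 ] mm [-1.1 -3.8  0.8]
turn units [ 0.0006 -0.0013  0.0068]
[ 0.42  -0.221  0.373]
[([313.7, 250.3], 428), ([228.5, 279.5], 393)]
[313.82173729 251.04914754]
[225.32952818 282.46410978]
```

View pics/w2.png

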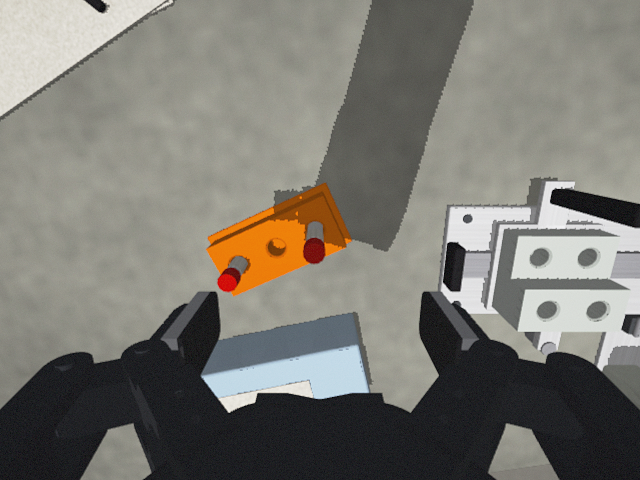

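The wrist view shows the long tube's cap at (314,250), the short tube's cap at (228,280) and the middle hole at (277,247). The fingers come down further ahead, near row 330.

```bash
python3 - <<'E'
from h import *
c=load("w2")
L=plane(c,(313.7,250.3),.1);S=plane(c,(228.5,279.5),.075);M=plane(c,(277,247),.036)
print(L,S,M,np.linalg.norm((L-S)[:2]),(L+S)/2)
go([L[0],L[1],.079],np.radians(78.6))
E
```

```text
[ 0.50998071 -0.2436224   0.1       ] [ 0.53128014 -0.33096199  0.075     ] [ 0.52010747 -0.28576998  0.036     ] 0.08989921668422349 [ 0.52063042 -0.28729219  0.0875    ]
t 2.7 pos [ 0.4903 -0.2341  0.2311] tooly deg 79.02 F [0.8 0.6 0.3] w 1.001 gf 0.0
shift units [-0.0283 -0.0077  0.2027] mm [-21.2  -5.8 152.1]
turn units [ 0.001  -0.0005  0.0094]
```

move_arm(motion=[[[-0.014,-0.004,0.03],[0,0,0.009],1],[[-0.014,-0.004,0.03],[0,0,0],1],[[0,0,0.05],[0,0,0],1],[[0,0,0.05],[0,0,0],1],[[0,0,0.03],[0,0,0],1],[[0,0,0.013],[0,0,0],1],[[0,0,0],[0,0,0],1],[[0,0,0],[0,0,0],1]])

```text
clock: 3.5
position: [0.5103, -0.245, 0.0803]
ee_rot: [0.099, 0.995, 0.0, 0.001]
ft_force: [0.8, -0.2, 0.8]
grip_width: 1.002
grasp_force: 0.0
```

```bash
python3 - <<'E'
from h import *
go([.5099,-.2434,.079],np.radians(78.6))
E
```

```text
t 3.5 pos [ 0.5103 -0.245   0.0803] tooly deg 78.61 F [ 0.8 -0.2  0.8] w 1.002 gf 0.0
shift units [0.001  0.002  0.0017] mm [0.7 1.5 1.3]
turn units [0.0003 0.0022 0.0001]
```

move_arm(motion=[[[0.001,0.002,0.001],[0,0,0],-0.2],[[0,0,0],[0,0,0],-1],[[0,0,0],[0,0,0],-1],[[0,0,0],[0,0,0],-1],[[0,0,0],[0,0,0],-1],[[0,0,0],[0,0,0],-1],[[0,0,0],[0,0,0],-1],[[0,0,0],[0,0,0],-1]], newtons=30)

```text
clock: 4.3
position: [0.509, -0.2439, 0.0785]
ee_rot: [0.1, 0.995, 0.0, 0.0]
ft_force: [-1.0, -0.0, 3.0]
grip_width: 0.201
grasp_force: 29.2
```

move_arm(motion=[[[0,0,-0.02],[0,0,0],-1],[[0,0,-0.03],[0,0,0],-1],[[0,0,-0.055],[0,0,0],-1],[[0,0,-0.055],[0,0,0],-1],[[0,0,0],[0,0,0],-1],[[0,0,0],[0,0,0],-1]])

```text
clock: 4.9
position: [0.5092, -0.2441, 0.1997]
ee_rot: [0.1, 0.995, 0.0, 0.001]
ft_force: [0.3, 0.1, -0.7]
grip_width: 0.197
grasp_force: 29.3
```

```bash
python3 - <<'E'
from h import *
go([.5752,-.0276,.16],np.radians(78.6))
E
```

```text
t 4.9 pos [ 0.5092 -0.2441  0.1997] tooly deg 78.54 F [ 0.3  0.1 -0.7] w 0.197 gf 29.3
shift units [-0.0288  0.3003  0.0531] mm [-21.6 225.3  39.8]
turn units [ 0.0003  0.0028 -0.0014]
```

move_arm(motion=[[[-0.005,0.05,0],[0,0,0],-1],[[-0.005,0.05,0],[0,0,0],-1],[[-0.005,0.05,0],[0,0,0],-1],[[-0.005,0.05,0],[0,0,0],-1],[[-0.005,0.05,0],[0,0,0],-1],[[-0.004,0.03,0.03],[0,0,0],-1],[[0,0.02,0.023],[0,0,0],-1],[[0,0,0],[0,0,0],-1],[[0,0,0],[0,0,0],-1],[[0,0,0],[0,0,0],-1]])

```text
clock: 5.9
position: [0.5749, -0.0293, 0.1594]
ee_rot: [0.101, 0.995, -0.0, 0.0]
ft_force: [-0.7, -0.1, 0.8]
grip_width: 0.201
grasp_force: 29.3
```

```bash
python3 - <<'E'
from h import *
go([.5752,-.0276,.128],np.radians(78.6))
c=snap("wrist","w3");s=snap("scene","s3")
cv2.imwrite("pics/c3.png",np.hstack([cv2.resize(c["pixels"][150:450,200:440],(400,500)),cv2.resize(s["pixels"][190:350,270:398],(400,500),interpolation=2)])[:,:,::-1])
E
```

```text
t 5.9 pos [ 0.5749 -0.0293  0.1594] tooly deg 78.43 F [-0.7 -0.1  0.8] w 0.201 gf 29.3
shift units [0.0001 0.0024 0.0418] mm [ 0.1  1.8 31.4]
turn units [-0.0003  0.0011 -0.0039]
```

View pics/c3.png

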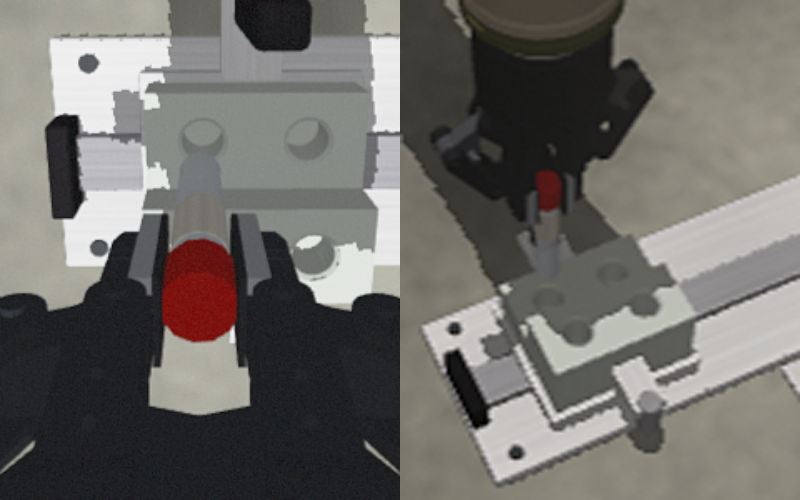

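The left crop shows the foot just above low_hole0, with the foot at about crop (200,165) and the hole mouth at crop (203,139). The tube hangs straight in the pads.

```bash
python3 - <<'E'
from h import *
c=load("w3")
print("exp foot px",proj(c,[.5749,-.0293,.089]),"hole px exp",proj(c,[.5752,-.0276,.056]))
g=cv2.cvtColor(c["pixels"],cv2.COLOR_RGB2GRAY)
for col,name in((322,"l0"),(384.5,"l1")):
    pass
print("hole l1 exp",proj(c,[.5847,.0194,.056]),"h1",proj(c,[.6287,.0104,.081]))
for n,(x,y) in dict(l1=(384,233),l0=(322,228),foot=(320,255)).items():
    print(n); print("row",[int(v) for v in g[y,x-20:x+21]]); print("col",[int(v) for v in g[y-22:y+23,x]])
E
```

```text
exp foot px [319.05689639 248.60908844] hole px exp [321.36045134 234.59922446]
hole l1 exp [384.96072207 234.39753199] h1 [388.08891968 303.94302456]
l1
row [137, 143, 136, 139, 138, 138, 133, 127, 133, 138, 139, 139, 139, 137, 139, 137, 139, 138, 138, 138, 139, 137, 138, 126, 108, 107, 109, 106, 106, 105, 105, 102, 104, 119, 129, 128, 134, 138, 137, 140, 139]
col [137, 142, 141, 136, 137, 139, 140, 138, 140, 125, 118, 131, 137, 137, 137, 138, 137, 137, 139, 139, 138, 138, 139, 139, 132, 115, 109, 110, 108, 114, 111, 112, 111, 110, 116, 127, 135, 133, 135, 138, 136, 135, 136, 138, 140]
l0
row [139, 140, 137, 139, 138, 138, 126, 122, 127, 135, 136, 141, 138, 136, 136, 139, 139, 139, 138, 138, 138, 137, 138, 138, 137, 138, 139, 140, 140, 139, 130, 122, 123, 132, 139, 138, 138, 137, 137, 138, 140]
col [134, 140, 140, 138, 138, 139, 139, 141, 140, 137, 137, 137, 137, 139, 132, 117, 134, 140, 138, 136, 141, 137, 138, 140, 139, 138, 137, 137, 137, 140, 139, 124, 111, 111, 112, 114, 116, 119, 116, 118, 118, 118, 119, 120, 118]
foot
row [129, 137, 139, 138, 137, 139, 138, 129, 118, 118, 118, 121, 121, 118, 120, 122, 120, 120, 120, 121, 121, 119, 121, 117, 118, 120, 117, 116, 118, 116, 113, 116, 133, 139, 136, 139, 138, 136, 139, 137, 135]
col [139, 139, 140, 138, 125, 113, 114, 115, 116, 120, 119, 121, 116, 120, 119, 119, 122, 119, 122, 120, 119, 121, 121, 124, 121, 120, 121, 121, 120, 119, 118, 119, 116, 115, 113, 111, 113, 115, 116, 112, 116, 111, 115, 112, 115]
```

move_arm(motion=[[[0.0008,0.0014,0],[0,0,0],-1],[[0,0,0.016],[0,0,0],-1],[[0,0,0.016],[0,0,0],-1],[[0,0,0.008],[0,0,0],-1],[[0,0,0.008],[0,0,0],-1],[[0,0,0.008],[0,0,0],-1],[[0,0,0],[0,0,0],-1]])

```text
clock: 6.7
position: [0.574, -0.0265, 0.1156]
ee_rot: [0.1, 0.995, -0.0, -0.001]
ft_force: [-0.1, 0.2, -0.2]
grip_width: 0.198
grasp_force: 29.3
```

move_arm(motion=[[[0,0,0.008],[0,0,0],-1],[[0,0,0.006],[0,0,0],-1],[[0,0,0.003],[0,0,0],-1],[[0,0,0.002],[0,0,0],-1],[[0,0,0],[0,0,0],-1]])

```text
clock: 7.2
position: [0.5744, -0.0264, 0.1022]
ee_rot: [0.1, 0.995, 0.0, -0.0]
ft_force: [-1.0, 0.3, -0.1]
grip_width: 0.197
grasp_force: 29.3
```

move_arm(motion=[[[0,0,0.002],[0,0,0],-1],[[0,0,0.001],[0,0,0],-1],[[0,0,0],[0,0,0],-1]])

```text
clock: 7.5
position: [0.5749, -0.0265, 0.1005]
ee_rot: [0.1, 0.995, 0.0, 0.0]
ft_force: [-0.0, -0.1, 3.1]
grip_width: 0.196
grasp_force: 29.6
```

move_arm(motion=[[[0,0,0],[0,0,0],0],[[0,0,0],[0,0,0],1],[[0,0,0],[0,0,0],1],[[0,0,0],[0,0,0],1],[[0,0,0],[0,0,0],1],[[0,0,0],[0,0,0],1]])

```text
clock: 8.1
position: [0.5744, -0.0265, 0.1]
ee_rot: [0.1, 0.995, 0.0, -0.0]
ft_force: [0.3, -0.1, 0.4]
grip_width: 1.002
grasp_force: 0.0
```

move_arm(motion=[[[0,0,-0.04],[0,0,0],1],[[0,0,-0.06],[0,0,0],1],[[0,0,-0.04],[0,0,0],1],[[0,0,0],[0,0,0],1],[[0,0,0],[0,0,0],1]])

```text
clock: 8.6
position: [0.5747, -0.0264, 0.2053]
ee_rot: [0.1, 0.995, 0.0, 0.0]
ft_force: [-0.4, -0.3, -0.5]
grip_width: 1.002
grasp_force: 0.0
```

```bash
python3 - <<'E'
from h import *
go([.5312,-.331,.2],np.radians(78.6))
s=snap("scene","s4"); c=snap("wrist","w4")
print(blobs(red(s["pixels"]))[-4:],blobs(red(c["pixels"])), proj(c,[.575,-.0277,.121]),proj(s,[.575,-.0277,.121]))
E
```

```text
t 8.6 pos [ 0.5747 -0.0264  0.2053] tooly deg 78.55 F [-0.4 -0.3 -0.5] w 1.002 gf 0.0
shift units [-0.0238 -0.4096  0.0068] mm [ -17.9 -307.2    5.1]
turn units [ 0.0008  0.0012 -0.0011]
[([473.6, 203.6], 347), ([484.6, 210.8], 353), ([317.5, 267.1], 85), ([172.5, 345.8], 92)] [([319.4, 245.6], 662)] [317.41924796 244.48858285] [317.07647767 266.85389951]
```

move_arm(motion=[[[-0.003,-0.051,0],[0,0,0],1],[[-0.003,-0.051,0],[0,0,0],1],[[-0.003,-0.051,0],[0,0,0],1],[[-0.003,-0.051,0],[0,0,0],1],[[-0.003,-0.051,0],[0,0,0],1],[[-0.003,-0.051,0],[0,0,0],1],[[-0.003,-0.051,0],[0,0,0],1],[[-0.003,-0.052,0],[0,0,0],1],[[0,0,0],[0,0,0],1],[[0,0,0],[0,0,0],1],[[0,0,0],[0,0,0],1]])

```text
clock: 9.8
position: [0.5313, -0.3294, 0.204]
ee_rot: [0.099, 0.995, 0.001, -0.001]
ft_force: [0.3, 0.2, 0.2]
grip_width: 0.996
grasp_force: 0.0
```

```bash
python3 - <<'E'
from h import *
c=snap("wrist","w5"); b=blobs(red(c["pixels"])); print(b)
S=plane(c,b[-1][0],.0745);print(S)
go([.5312,-.331,.054],np.radians(78.6))
E
```

```text
[([317.0, 226.9], 444)]
[ 0.53160596 -0.33106554  0.0745    ]
t 9.85 pos [ 0.5316 -0.3292  0.2042] tooly deg 78.65 F [ 0.6  0.6 -0. ] w 0.996 gf 0.0
shift units [-2.000e-04 -2.700e-03  2.003e-01] mm [ -0.2  -2.  150.2]
turn units [ 0.0013 -0.0014  0.0011]
```

move_arm(motion=[[[0,-0.0025,0.04],[0,0,0],1],[[0,0,0.06],[0,0,0],1],[[0,0,0.06],[0,0,0],1],[[0,0,0.03],[0,0,0],1],[[0,0,0.01],[0,0,0],1],[[0,0,0],[0,0,0],1],[[0,0,0],[0,0,0],-0.2],[[0,0,0],[0,0,0],-1],[[0,0,0],[0,0,0],-1],[[0,0,0],[0,0,0],-1],[[0,0,0],[0,0,0],-1],[[0,0,0],[0,0,0],-1]])

```text
clock: 11.05
position: [0.5312, -0.3325, 0.0555]
ee_rot: [0.1, 0.995, 0.0, 0.0]
ft_force: [-0.4, 0.7, 3.9]
grip_width: 0.196
grasp_force: 29.2
```

move_arm(motion=[[[0,0,0],[0,0,0],-1],[[0,0,0],[0,0,0],-1]])

```text
clock: 11.25
position: [0.5312, -0.3326, 0.0555]
ee_rot: [0.1, 0.995, 0.0, 0.0]
ft_force: [-0.3, 1.1, 5.6]
grip_width: 0.197
grasp_force: 29.2
```

move_arm(motion=[[[0,0,-0.02],[0,0,0],-1],[[0,0,-0.03],[0,0,0],-1],[[0,0,-0.06],[0,0,0],-1],[[0,0,-0.06],[0,0,0],-1],[[0,0,-0.02],[0,0,0],-1],[[0,0,0],[0,0,0],-1]])

```text
clock: 11.85
position: [0.5316, -0.3335, 0.2009]
ee_rot: [0.1, 0.995, -0.001, 0.002]
ft_force: [0.8, -0.1, -0.8]
grip_width: 0.197
grasp_force: 29.4
```

```bash
python3 - <<'E'
from h import *
go([.6283,.0105,.15],np.radians(78.6))
E
```

```text
t 11.85 pos [ 0.5316 -0.3335  0.2009] tooly deg 78.52 F [ 0.8 -0.1 -0.8] w 0.197 gf 29.4
shift units [-0.0347  0.4752  0.0676] mm [-26.  356.4  50.7]
turn units [-0.0012  0.006  -0.0018]
```

move_arm(motion=[[[-0.01,0.05,0],[0,0,0],-1],[[-0.01,0.053,0],[0,0,0],-1],[[-0.01,0.053,0],[0,0,0],-1],[[-0.0047,0.053,0],[0,0,0],-1],[[0,0.053,0],[0,0,0],-1],[[0,0.053,0],[0,0,0],-1],[[0,0.053,0],[0,0,0],-1],[[0,0.053,0],[0,0,0],-1],[[0,0.053,0.02],[0,0,0],-1],[[0,0,0.045],[0,0,0],-1],[[0,0,0],[0,0,0],-1],[[0,0,0],[0,0,0],-1]])

```text
clock: 13.05
position: [0.626, 0.0094, 0.1482]
ee_rot: [0.101, 0.995, -0.001, -0.001]
ft_force: [0.0, -0.3, 1.4]
grip_width: 0.196
grasp_force: 29.4
```

```bash
python3 - <<'E'
from h import *
go([.6283,.0105,.14],np.radians(78.6))
c=snap("wrist","w6")
print("foot exp",proj(c,[*__import__("workcell").manip.get_obs()["position"][:2],.1035]),"hole exp",proj(c,[.6287,.0104,.081]),"h0",proj(c,[.6192,-.0367,.081]))
cv2.imwrite("pics/c6.png",cv2.resize(c["pixels"][180:330,240:400],(640,600),interpolation=2)[:,:,::-1])
E
```

```text
t 13.05 pos [0.626  0.0094 0.1482] tooly deg 78.46 F [ 0.  -0.3  1.4] w 0.196 gf 29.4
shift units [-0.0027  0.0021  0.0109] mm [-2.   1.6  8.2]
turn units [-0.0021 -0.0029 -0.0031]
foot exp [318.8320708  264.15538259] hole exp [321.51023638 253.9342668 ] h0 [248.06888668 254.12174342]
```

View pics/c6.png

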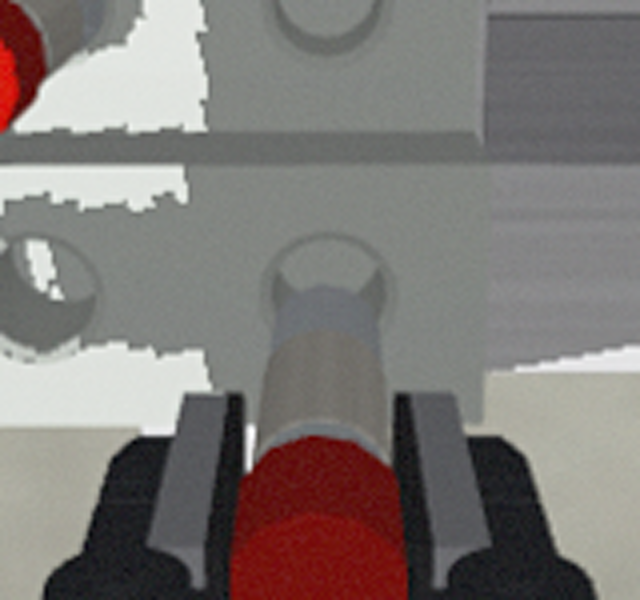

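The crop shows the short tube's foot in line with high_hole1. The hole rim centre is near crop (329,296), and the foot's front edge is at crop (327,284).

```bash
python3 - <<'E'
from h import *
c=load("w6"); f=plane(c,(321.3,262.5),.1015);h=plane(c,(322,253.9),.081);print(f,h)
d=h-f; x=np.array([-.980,.198]);y=np.array([.198,.980]); print("tool mm",d[:2]@x*1e3,d[:2]@y*1e3)
E
```

```text
[0.62689968 0.0105291  0.1015    ] [0.62874094 0.01071849 0.081     ]
tool mm -1.7669338642810157 0.5501718677157087
```

move_arm(motion=[[[-0.0024,0.0009,0],[0,0,0],-1],[[0,0,0.016],[0,0,0],-1],[[0,0,0.008],[0,0,0],-1],[[0,0,0.008],[0,0,0],-1],[[0,0,0.008],[0,0,0],-1],[[0,0,0],[0,0,0],-1]])

```text
clock: 13.7
position: [0.6282, 0.011, 0.1177]
ee_rot: [0.1, 0.995, -0.0, -0.001]
ft_force: [-0.5, 0.9, -0.8]
grip_width: 0.198
grasp_force: 29.4
```

move_arm(motion=[[[0,0,0.008],[0,0,0],-1],[[0,0,0.006],[0,0,0],-1],[[0,0,0.003],[0,0,0],-1],[[0,0,0.002],[0,0,0],-1],[[0,0,0],[0,0,0],-1]])

```text
clock: 14.2
position: [0.6287, 0.011, 0.1044]
ee_rot: [0.1, 0.995, 0.0, -0.0]
ft_force: [-0.3, -0.6, -0.3]
grip_width: 0.196
grasp_force: 29.4
```

move_arm(motion=[[[0,0,0.002],[0,0,0],-1],[[0,0,0.001],[0,0,0],-1],[[0,0,0],[0,0,0],-1]])

```text
clock: 14.5
position: [0.6291, 0.011, 0.1026]
ee_rot: [0.1, 0.995, 0.0, 0.0]
ft_force: [-0.5, -0.1, 1.2]
grip_width: 0.198
grasp_force: 29.5
```

move_arm(motion=[[[0,0,0.001],[0,0,0],-1],[[0,0,0],[0,0,0],-1],[[0,0,0],[0,0,0],0],[[0,0,0],[0,0,0],1],[[0,0,0],[0,0,0],1],[[0,0,0],[0,0,0],1],[[0,0,0],[0,0,0],1],[[0,0,-0.04],[0,0,0],1],[[0,0,-0.06],[0,0,0],1],[[0,0,-0.04],[0,0,0],1],[[0,0,0],[0,0,0],1],[[0,0,0],[0,0,0],1]])

```text
clock: 15.7
position: [0.629, 0.0111, 0.2068]
ee_rot: [0.1, 0.995, 0.0, 0.0]
ft_force: [-0.6, -0.4, -1.2]
grip_width: 0.998
grasp_force: 0.0
```

```bash
python3 - <<'E'
from h import *
go([.5235,.0075,.20],np.radians(78.6))
s=snap("scene","s7"); c=snap("wrist","w7")
print(blobs(red(s["pixels"]))[-4:],blobs(red(c["pixels"])))
for X in ([.575,-.0277,.121],[.6288,.0106,.121]): print(proj(s,X),proj(c,X))
E
```

```text
t 15.7 pos [0.629  0.0111 0.2068] tooly deg 78.55 F [-0.6 -0.4 -1.2] w 0.998 gf 0.0
shift units [ 0.1369 -0.0326  0.009 ] mm [102.7 -24.5   6.7]
turn units [ 0.0008  0.0011 -0.0012]
[([473.6, 203.6], 349), ([484.6, 210.8], 356), ([317.3, 266.6], 97), ([349.0, 275.7], 89)] [([247.3, 179.2], 724), ([319.3, 243.6], 649)]
[317.07647767 266.85389951] [245.75057175 178.25811791]
[349.20991643 275.36883076] [318.38805444 242.95822013]
```

move_arm(motion=[[[0.02,0.02,-0.04],[0,0,0],1],[[0.039,0.043,-0.03],[0,0,0],1],[[0.039,0.043,0],[0,0,0],1],[[0.039,0.043,0],[0,0,0],1],[[0,0,0],[0,0,0],1],[[0,0,0],[0,0,0],1],[[0,0,0],[0,0,0],1]])

```text
clock: 16.5
position: [0.5504, 0.1397, 0.2583]
ee_rot: [0.101, 0.995, -0.001, -0.0]
ft_force: [-0.3, -0.2, -0.4]
grip_width: 1.0
grasp_force: 0.0
```

```bash
python3 - <<'E'
from h import *
go([.5503,.1408,.26],np.radians(78.6))
c=snap("wrist","w8")
print([proj(c,[.69,.112,.045]).round(1)],[proj(c,p).round(1) for p in([.5235,.0077,.129],[.68,-.026,.055])])
cv2.imwrite("pics/c8.png",cv2.resize(c["pixels"][180:340,60:390],(800,388),interpolation=2)[:,:,::-1])
E
```

```text
t 16.5 pos [0.5504 0.1397 0.2583] tooly deg 78.46 F [-0.3 -0.2 -0.4] w 1.0 gf 0.0
shift units [ 0.0005  0.0014 -0.0023] mm [ 0.4  1.  -1.7]
turn units [-0.0015 -0.0009 -0.0031]
[array([320. , 324.6])] [array([156.5, 226.3]), array([202.6, 342.7])]
```

View pics/c8.png

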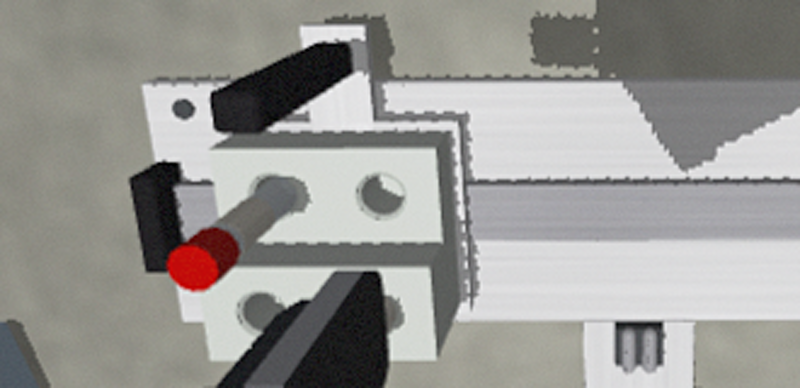

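The crop shows the bump pair at crop x≈628 and 651 (pixel column 323.5, row 324), the post top at about pixel (157,226), and the long tube standing in low_hole0.

```bash
python3 - <<'E'
from h import *
c=load("w8"); y=np.array([.198,.980])
for z in(.03,.045,.06): p=plane(c,(323.5,324.4),z);print(p.round(4),p[:2]@y)
for q in((157,226.2),): print("post s",plane(c,q,.129)[:2]@y)
print(np.array([.5235,.0077])@y)
go([.5235,.0077,.2],np.radians(78.6))
E
```

```text
[0.6994 0.1145 0.03  ] 0.2506936106385918
[0.6906 0.1161 0.045 ] 0.25051792232525605
[0.6817 0.1177 0.06  ] 0.2503422340119203
post s 0.11165165219513798
0.11119899999999999
t 16.55 pos [0.5506 0.1394 0.2584] tooly deg 78.42 F [ 0.5 -1.3 -0.3] w 0.998 gf 0.0
shift units [ 1.000e-04 -1.792e-01  7.800e-02] mm [ 1.000e-01 -1.344e+02  5.850e+01]
turn units [-0.0014 -0.0007 -0.0041]
```

move_arm(motion=[[[0,-0.045,0],[0,0,-0.004],1],[[0,-0.045,0],[0,0,0],1],[[0,-0.045,0],[0,0,0],1],[[0,-0.044,0],[0,0,0],1],[[0,0,0.04],[0,0,0],1],[[0,0,0.038],[0,0,0],1],[[0,0,0],[0,0,0],1],[[0,0,0],[0,0,0],1]])

```text
clock: 17.35
position: [0.5241, 0.0085, 0.2009]
ee_rot: [0.099, 0.995, -0.0, -0.0]
ft_force: [-0.2, 0.5, -0.1]
grip_width: 1.003
grasp_force: 0.0
```

```bash
python3 - <<'E'
from h import *
c=snap("wrist","w9"); print("exp post",proj(c,[.5235,.0077,.129]))
g=c["pixels"].max(2); m=(g<45); m[:150]=0;m[330:]=0;m[:,:250]=0;m[:,390:]=0
n,l,s,ce=cv2.connectedComponentsWithStats(m.astype(np.uint8)); print([(s[i].tolist(),ce[i].round(1).tolist()) for i in range(1,n) if s[i,4]>80])
go([.5235,.0077,.09],np.radians(78.6))
E
```

```text
exp post [317.77741852 247.46905074]
[([304, 208, 26, 50, 1118], [317.0, 233.8])]
t 17.4 pos [0.5246 0.0088 0.2017] tooly deg 78.67 F [-0.5  0.4  0.2] w 1.0 gf 0.0
shift units [ 0.0013 -0.0017  0.149 ] mm [  1.   -1.3 111.7]
turn units [0.0002 0.0013 0.0016]
```

move_arm(motion=[[[0.001,-0.0025,0.03],[0,0,0],1],[[0,0,0.05],[0,0,0],1],[[0,0,0.045],[0,0,0],1],[[0,0,0.024],[0,0,0],1],[[0,0,0],[0,0,0],1],[[0,0,0],[0,0,0],-0.2],[[0,0,0],[0,0,0],-1],[[0,0,0],[0,0,0],-1],[[0,0,0],[0,0,0],-1],[[0,0,0],[0,0,0],-1],[[0,0,0],[0,0,0],-1],[[0,0,0],[0,0,0],-1]], newtons=60)

```text
clock: 18.6
position: [0.5232, 0.0077, 0.0896]
ee_rot: [0.098, 0.995, 0.0, 0.0]
ft_force: [-1.8, 0.1, 6.9]
grip_width: 0.204
grasp_force: 58.3
```

```bash
cat >> h.py <<'E'
def st(g=.2503,yw=78.6):
    from workcell import manip
    o=manip.get_obs();p=o["position"];a=np.radians(yw);y=np.array([np.cos(a),np.sin(a)]);x=np.array([y[1],-y[0]])
    print("t",round(float(o["clock"]),2),"s",round(p[:2]@y*1e3,1),"u",round(p[:2]@x*1e3,1),"z",p[2].round(4),"Fs",round(o["ft_force"][:2]@y,1),"Fu",round(o["ft_force"][:2]@x,1),"Fz",o["ft_force"][2].round(1),"M",o["torque"].round(2),"w",round(float(o["grip_width"]),3),"gf",round(float(o["grasp_force"]),1))
E
python3 - <<'E'
from h import *
st()
E
```

```text
t 18.6 s 111.0 u 511.4 z 0.0896 Fs -0.2 Fu -1.8 Fz 6.9 M [-0.03  0.42  0.04] w 0.204 gf 58.3
```

move_arm(motion=[[[0,0.006,0],[0,0,0],-1],[[0,0.014,0],[0,0,0],-1],[[0,0.016,0],[0,0,0],-1],[[0,0.016,0],[0,0,0],-1],[[0,0.012,0],[0,0,0],-1],[[0,0.006,0],[0,0,0],-1],[[0,0,0],[0,0,0],-1],[[0,0,0],[0,0,0],-1]])

```text
clock: 19.4
position: [0.5336, 0.0597, 0.0896]
ee_rot: [0.098, 0.995, 0.0, 0.001]
ft_force: [-0.3, 1.0, 5.2]
grip_width: 0.201
grasp_force: 58.5
```

```bash
python3 - <<'E'
from h import *
st()
E
```

```text
t 19.4 s 164.0 u 511.3 z 0.0896 Fs 0.9 Fu -0.5 Fz 5.2 M [ 0.14  0.3  -0.11] w 0.201 gf 58.5
```

move_arm(motion=[[[0,0.008,0],[0,0,0],-1],[[0,0.016,0],[0,0,0],-1],[[0,0.018,0],[0,0,0],-1],[[0,0.018,0],[0,0,0],-1],[[0,0.012,0],[0,0,0],-1],[[0,0.006,0],[0,0,0],-1],[[0,0,0],[0,0,0],-1],[[0,0,0],[0,0,0],-1]])

```text
clock: 20.2
position: [0.5451, 0.1171, 0.0896]
ee_rot: [0.098, 0.995, 0.0, 0.001]
ft_force: [-0.4, 0.5, 5.8]
grip_width: 0.2
grasp_force: 58.8
```

```bash
python3 - <<'E'
from h import *
st()
c=snap("scene","s10"); w=snap("wrist","w10")
cv2.imwrite("pics/c10.png",np.hstack([cv2.resize(c["pixels"][230:350,330:450],(400,400),interpolation=2),cv2.resize(w["pixels"][150:350,200:400],(400,400),interpolation=2)])[:,:,::-1])
E
```

```text
t 20.2 s 222.5 u 511.2 z 0.0896 Fs 0.4 Fu -0.5 Fz 5.8 M [ 0.1   0.21 -0.  ] w 0.2 gf 58.8
```

View pics/c10.png

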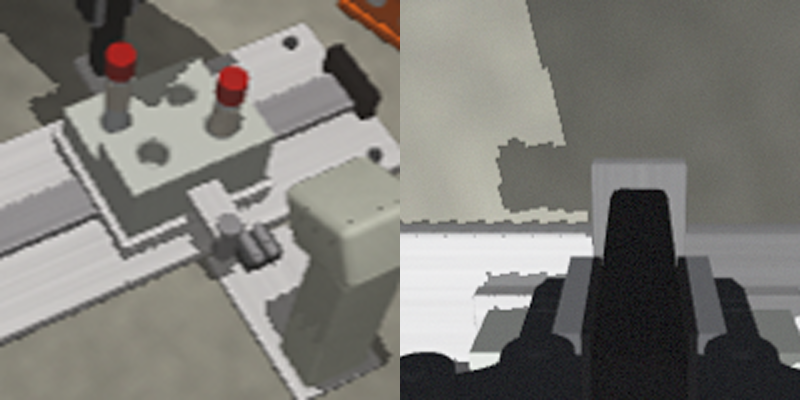

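The left crop shows both caps level in the stepped rack, and the plunger about 25 mm short of the bump pair. The right crop shows the fingers closed on the post.

move_arm(motion=[[[0,0.005,0],[0,0,0],-1],[[0,0.005,0],[0,0,0],-1],[[0,0.004,0],[0,0,0],-1],[[0,0,0],[0,0,0],-1]])

```text
clock: 20.7
position: [0.5472, 0.1275, 0.0896]
ee_rot: [0.098, 0.995, 0.0, 0.001]
ft_force: [-0.5, 0.4, 6.0]
grip_width: 0.202
grasp_force: 58.8
```

move_arm(motion=[[[0,0.002,0],[0,0,0],-1],[[0,0,0],[0,0,0],-1]])

```text
clock: 20.9
position: [0.5474, 0.1286, 0.0896]
ee_rot: [0.098, 0.995, 0.0, 0.001]
ft_force: [-1.0, -0.0, 5.2]
grip_width: 0.203
grasp_force: 58.8
```

move_arm(motion=[[[0,0.002,0],[0,0,0],-1],[[0,0,0],[0,0,0],-1]])

```text
clock: 21.1
position: [0.5477, 0.13, 0.0896]
ee_rot: [0.098, 0.995, 0.0, 0.001]
ft_force: [-1.1, 0.0, 5.7]
grip_width: 0.199
grasp_force: 58.8
```

move_arm(motion=[[[0,0.002,0],[0,0,0],-1],[[0,0,0],[0,0,0],-1]])

```text
clock: 21.3
position: [0.548, 0.1315, 0.0896]
ee_rot: [0.098, 0.995, 0.0, 0.001]
ft_force: [-1.6, 0.7, 5.6]
grip_width: 0.204
grasp_force: 58.8
```

move_arm(motion=[[[0,0.002,0],[0,0,0],-1],[[0,0,0],[0,0,0],-1]])

```text
clock: 21.5
position: [0.5483, 0.1329, 0.0896]
ee_rot: [0.098, 0.995, 0.0, 0.0]
ft_force: [-1.4, 0.2, 5.4]
grip_width: 0.201
grasp_force: 58.8
```

```bash
python3 - <<'E'
from h import *
st()
E
```

```text
t 21.5 s 238.7 u 511.2 z 0.0896 Fs -0.1 Fu -1.4 Fz 5.4 M [-0.02  0.19 -0.07] w 0.201 gf 58.8
```

move_arm(motion=[[[0,0.0015,0],[0,0,0],-1],[[0,0,0],[0,0,0],-1]])

```text
clock: 21.7
position: [0.5484, 0.1336, 0.0896]
ee_rot: [0.098, 0.995, 0.0, 0.0]
ft_force: [-2.5, -1.0, 6.2]
grip_width: 0.197
grasp_force: 58.9
```

move_arm(motion=[[[0,0.0015,0],[0,0,0],-1],[[0,0,0],[0,0,0],-1]])

```text
clock: 21.9
position: [0.5485, 0.134, 0.0896]
ee_rot: [0.099, 0.995, -0.0, 0.0]
ft_force: [-3.2, -2.9, 8.7]
grip_width: 0.204
grasp_force: 59.1
```

move_arm(motion=[[[0,0.0015,0],[0,0,0],-1],[[0,0,0],[0,0,0],-1]])

```text
clock: 22.1
position: [0.5485, 0.1344, 0.0896]
ee_rot: [0.099, 0.995, -0.001, -0.0]
ft_force: [-5.3, -6.2, 10.4]
grip_width: 0.204
grasp_force: 59.4
```

move_arm(motion=[[[0,0.0015,0],[0,0,0],-1],[[0,0,0],[0,0,0],-1]])

```text
clock: 22.3
position: [0.5486, 0.1347, 0.0896]
ee_rot: [0.099, 0.995, -0.001, -0.0]
ft_force: [-7.0, -9.2, 11.9]
grip_width: 0.202
grasp_force: 59.6
```

move_arm(motion=[[[0,0.0015,0],[0,0,0],-1],[[0,0,0],[0,0,0],-1]])

```text
clock: 22.5
position: [0.5489, 0.1361, 0.0896]
ee_rot: [0.099, 0.995, -0.001, -0.0]
ft_force: [-5.8, -6.0, 9.6]
grip_width: 0.2
grasp_force: 59.5
```

```bash
python3 - <<'E'
from h import *
st()
E
```

```text
t 22.5 s 241.9 u 511.1 z 0.0896 Fs -7.0 Fu -4.5 Fz 9.6 M [-1.13  0.9   0.07] w 0.2 gf 59.5
```

move_arm(motion=[[[0,0.0012,0],[0,0,0],-1],[[0,0,0],[0,0,0],-1]])

```text
clock: 22.7
position: [0.5492, 0.1377, 0.0896]
ee_rot: [0.099, 0.995, -0.0, 0.0]
ft_force: [-3.8, -4.2, 9.7]
grip_width: 0.198
grasp_force: 59.3
```

move_arm(motion=[[[0,0.0012,0],[0,0,0],-1],[[0,0,0],[0,0,0],-1]])

```text
clock: 22.9
position: [0.5495, 0.1391, 0.0896]
ee_rot: [0.099, 0.995, -0.0, 0.0]
ft_force: [-3.6, -3.4, 8.1]
grip_width: 0.206
grasp_force: 59.1
```

move_arm(motion=[[[0,0.0012,0],[0,0,0],-1],[[0,0,0],[0,0,0],-1]])

```text
clock: 23.1
position: [0.5497, 0.1403, 0.0896]
ee_rot: [0.099, 0.995, -0.0, 0.0]
ft_force: [-2.7, -1.6, 6.8]
grip_width: 0.203
grasp_force: 59.0
```

```bash
python3 - <<'E'
from h import *
st()
E
```

```text
t 23.1 s 246.2 u 511.1 z 0.0896 Fs -2.2 Fu -2.4 Fz 6.8 M [-0.38  0.42  0.03] w 0.203 gf 59.0
```

move_arm(motion=[[[0,0.0012,0],[0,0,0],-1],[[0,0,0],[0,0,0],-1]])

```text
clock: 23.3
position: [0.55, 0.1415, 0.0896]
ee_rot: [0.098, 0.995, 0.0, 0.0]
ft_force: [-0.9, -0.4, 6.6]
grip_width: 0.2
grasp_force: 58.9
```

move_arm(motion=[[[0,0.0012,0],[0,0,0],-1],[[0,0,0],[0,0,0],-1]])

```text
clock: 23.5
position: [0.5502, 0.1428, 0.0896]
ee_rot: [0.098, 0.995, 0.0, 0.0]
ft_force: [-1.3, 0.5, 5.5]
grip_width: 0.202
grasp_force: 58.8
```

move_arm(motion=[[[0,0.0012,0],[0,0,0],-1],[[0,0,0],[0,0,0],-1]])

```text
clock: 23.7
position: [0.5505, 0.1438, 0.0896]
ee_rot: [0.098, 0.995, 0.0, 0.001]
ft_force: [-0.9, -0.8, 5.9]
grip_width: 0.202
grasp_force: 58.8
```

```bash
python3 - <<'E'
from h import *
st()
E
```

```text
t 23.7 s 249.7 u 511.2 z 0.0896 Fs -1.0 Fu -0.7 Fz 5.9 M [-0.11  0.17 -0.02] w 0.202 gf 58.8
```

move_arm(motion=[[[0,0.0007,0],[0,0,0],-1],[[0,0,0],[0,0,0],-1]])

```text
clock: 23.9
position: [0.5505, 0.1441, 0.0896]
ee_rot: [0.098, 0.995, 0.0, 0.0]
ft_force: [-0.6, -0.9, 6.2]
grip_width: 0.199
grasp_force: 58.9
```

move_arm(motion=[[[0,0.0007,0],[0,0,0],-1],[[0,0,0],[0,0,0],-1]])

```text
clock: 24.1
position: [0.5506, 0.1443, 0.0896]
ee_rot: [0.098, 0.995, 0.0, 0.0]
ft_force: [-1.0, -1.3, 6.7]
grip_width: 0.201
grasp_force: 59.0
```

```bash
python3 - <<'E'
from h import *
st()
E
```

```text
t 24.1 s 250.3 u 511.2 z 0.0896 Fs -1.5 Fu -0.8 Fz 6.7 M [-0.3   0.29 -0.04] w 0.201 gf 59.0
```

move_arm(motion=[[[0,-0.0006,0],[0,0,0],-1],[[0,0,0],[0,0,0],-1],[[0,0,0],[0,0,0],-1],[[0,0,0],[0,0,0],-1],[[0,0,0],[0,0,0],-1],[[0,0,0],[0,0,0],-1]])

```text
clock: 24.7
position: [0.5505, 0.1442, 0.0896]
ee_rot: [0.098, 0.995, 0.0, 0.0]
ft_force: [-0.7, -0.3, 7.2]
grip_width: 0.203
grasp_force: 58.9
```

```bash
python3 - <<'E'
from h import *
st()
s=snap("scene","s12"); print(blobs(red(s["pixels"]))[-3:])
y=np.array([.1977,.9803]); d=.139*y
for X in ([.575,-.0277,.121],[.6288,.0106,.121]): print(proj(s,np.array(X)+[*d,0]))
E
```

```text
t 24.7 s 250.1 u 511.1 z 0.0896 Fs -0.5 Fu -0.6 Fz 7.2 M [-0.1   0.22 -0.06] w 0.203 gf 58.9
[([484.7, 210.8], 351), ([378.7, 242.4], 90), ([410.5, 250.7], 80)]
[378.32203176 242.70260086]
[410.07227791 250.5956994 ]
```

```bash
python3 -c "
from workcell import order
print(order.hand_in())"
```

```text
the job is handed in; nothing more can be done
None
```

I handed the job in at about 25 s: the long tube stands in low_hole0, the short tube in high_hole1, and the sled is held at the notch with the gripper closed on the post. The notch position comes from the push force and arm readings, since the ball itself was not in view at the end.

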